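# Clear the tested coupons into their material trays

## Task

Put the four tested metal coupons (the flat bars with a row of test marks) away, each lying flat on the floor of its own sample tray with the marks up: steel in the blue tray, brass in the yellow, copper in the red and black cast iron in the white. The steel coupon is still clamped in the green holder: swing the clamp bar up until it stands about upright before you move this coupon, then slide it out lengthwise. Leave everything released and at rest.

Things in the scene. Friction and masses are not known exactly. Their poses are not given: they have to be found in the camera images.
- steel_coupon_mid (a point): Centre of the bright silver-grey steel coupon, 70 x 24 x 10 mm (its x, y, z), loose, 0.1-0.18 kg; five test marks on its top (+z) face. Starts level in the holder, underside 24 mm up, inner half between rails with lips over its edges (2 mm play): it leaves only lengthwise, along its own -x, where 36 mm overhangs freely; clear after 40 mm travel.
- brass_coupon_mid (a point): Centre of the yellow brass coupon, 70 x 24 x 10 mm (its x, y, z), loose, 0.1-0.18 kg; five test marks on its top (+z) face. Starts flat on the table.
- copper_coupon_mid (a point): Centre of the reddish-brown copper coupon, 70 x 24 x 10 mm (its x, y, z), loose, 0.1-0.18 kg; five test marks on its top (+z) face. Starts flat on the table.
- iron_coupon_mid (a point): Centre of the black cast iron coupon, 70 x 24 x 10 mm (its x, y, z), loose, 0.1-0.18 kg; five test marks on its top (+z) face. Starts flat on the table.
- tray_blue: The blue sample tray, for steel: open, shallow, fixed to the bench; outside 78 mm (its x) by 102 mm (its y), 14 mm high, walls and floor 3 mm, so inside 72 x 96 mm with the floor 3 mm up; a small finger tab at the rim on its -x side. Origin: centre of its underside.
- tray_yellow: The yellow sample tray, for brass: open, shallow, fixed to the bench; outside 78 mm (its x) by 102 mm (its y), 14 mm high, walls and floor 3 mm, so inside 72 x 96 mm with the floor 3 mm up; a small finger tab at the rim on its -x side. Origin: centre of its underside.
- tray_red: The red sample tray, for copper: open, shallow, fixed to the bench; outside 78 mm (its x) by 102 mm (its y), 14 mm high, walls and floor 3 mm, so inside 72 x 96 mm with the floor 3 mm up; a small finger tab at the rim on its -x side. Origin: centre of its underside.
- tray_white: The white sample tray, for black cast iron: open, shallow, fixed to the bench; outside 78 mm (its x) by 102 mm (its y), 14 mm high, walls and floor 3 mm, so inside 72 x 96 mm with the floor 3 mm up; a small finger tab at the rim on its -x side. Origin: centre of its underside.
- clamp_bar (a joint): Angle of the clamp bar of the green coupon holder (which is fixed to the bench): 0 = down on the steel coupon, grows as the ball end is swung up, 1.57 = upright, stop at 1.95 rad. Friction holds it wherever it is left; about 4 N at the ball moves it. Beneath the ball the rails of the holder reach 39 mm above the table; the bar lies above them.
- clamp_ball (a point): Centre of the black ball, 22 mm across, above the free end of the clamp bar (14 mm wide, its top 20 mm below this point); 70 mm above the table with the bar down. Turns with the bar. Bar down: x level from ball to hinge (same as the steel coupon x), z up. The hinge axis, along y, lies 85 mm along +x and 24 mm along -z from here in these turning axes.
There are look-alikes about, which are no part of the job. Leave any purple look-alike of the part that bears steel_coupon_mid alone.

How it is judged:
On the way:
1. the clamp bar is swung up to at least about 60 degrees while the steel coupon is still in its holder (value of joint clamp_bar above 1.05 rad and distance of steel_coupon_mid from where it was at the start of the episode below 0.012 m), for 0.2 s.
At the end, for the whole second after the job is handed in: Each coupon rests flat (within 0.1 rad), marks up, on the floor of its own tray: centre within 26 mm (tray x) and 38 mm (tray y) of the tray centre and 5 to 11 mm above its underside. Any coupon flat inside the walls meets this. Steel in blue, brass in yellow, copper in red, iron in white (x of steel_coupon_mid in the frame of tray_blue between -0.026 and 0.026 m and y of steel_coupon_mid in the frame of tray_blue between -0.038 and 0.038 m and z of steel_coupon_mid in the frame of tray_blue between 0.005 and 0.011 m and angle between each of steel_coupon_mid, brass_coupon_mid, copper_coupon_mid, iron_coupon_mid's own z axis and vertical below 0.1 rad and linear speed of each of steel_coupon, brass_coupon, copper_coupon, iron_coupon below 0.02 m/s and x of brass_coupon_mid in the frame of tray_yellow between -0.026 and 0.026 m and y of brass_coupon_mid in the frame of tray_yellow between -0.038 and 0.038 m and z of brass_coupon_mid in the frame of tray_yellow between 0.005 and 0.011 m and x of copper_coupon_mid in the frame of tray_red between -0.026 and 0.026 m and y of copper_coupon_mid in the frame of tray_red between -0.038 and 0.038 m and z of copper_coupon_mid in the frame of tray_red between 0.005 and 0.011 m and x of iron_coupon_mid in the frame of tray_white between -0.026 and 0.026 m and y of iron_coupon_mid in the frame of tray_white between -0.038 and 0.038 m and z of iron_coupon_mid in the frame of tray_white between 0.005 and 0.011 m); the robot touches nothing.
It also fails if it takes over 115 s, if anything falls off the work surface, if the arm or the gripper's body presses on something with over 40 N, if the wrist force passes 120 N, or if a joint passes its speed limit or range.

## Robot

A 6-joint arm with a two-finger parallel gripper is mounted at the origin on the work surface. World frame = base frame: x ahead of the robot, y to its left, z up, the work surface at z = 0. Lengths are in m, angles in rad, forces in N, time in s.
With the tool pointing down it reaches from about 0.425 to 1.125 m from the base axis. Payload 14.9 kg.
Tool frame: the origin (TCP) lies on the front face of the gripper's body, between the roots of the fingers; the fingertips stand 78 mm ahead of it and the grasp point (between the pads) lies 60 mm ahead of it; z points along the fingers, y is the line along which they close (so a half turn about z gives the same grasp; the last joint's range is limited). The gripper opens to 91 mm and grips with 3 to 60 N. Pads are 32 mm wide; open, the fingers measure 118 mm over their backs; the gripper's body (76 mm by 178 mm) begins 60 mm behind the grasp point.
Start: joints at [-1.192, 0.379, 1.734, -0, 1.028, -0.033], TCP at [0.28, -0.641, 0.292] pointing down, gripper open.
Joint ranges: [-2.77, 2.77], [-0.74, 2.19], [0, 2.66], [-1.06, 4.2], [0.31, 2.87], [-3.08, 3.08]. Speed limits (rad/s): [1.89, 1.89, 2.39, 3.14, 3.14, 3.14].

## Interface

Orientations are given as a unit quaternion [w, x, y, z].
In Python, from rig import * gives the robot as it stands. The module is installed in compiled form; this text tells all that it offers.
- The arm moves only by the tool move_arm, never from a script. Its argument "motion" is a list of rows, each an object of numbers: "fingers": the gripper command: -1 is shut, 1 is fully open, values between are in proportion; "x", "y", "z": the shift along the tool's x, y, z each as a share of 0.3 m, from -1 to 1; "rx", "ry", "rz": the turn, a rotation vector about the tool's x, y, z each as a share of 60 degrees, from -1 to 1. A call has 1 to 12 rows; each row is the pose to reach, as a shift and turn from the pose commanded when the call began, along the tool's axes at that moment; what a row does not reach only later rows make up. A row lasts 1/12 s, in which the tool goes at most 41.7 mm and 7.16 degrees, less where a joint would pass 70% of its speed; a pose out of reach is approached as far as the arm can. A call with a number of a shift or a turn outside -1 to 1 is refused whole. A call with a gripper value outside its range is refused whole. The fingers move at their own pace and stop on an object; "newtons" is the grip in N (left out, the last holds). Time passes only in rows, so rows that repeat a pose let the fingers close. It gives the time, the measured TCP pose, the force, the opening and the grip force at its end, in the units of the state.
- sense(): the state, without advancing time (a new reading comes with each control period).
- get_image(name): name is "scene" or "top"; returns a dict with "frame" (480x640x3 uint8, red, green, blue), "depth" (480x640 float32, m along the optical axis (not along the pixel's ray), 0 where there is no reading), "vfov" (degrees; the focal length in pixels is half the picture's height over the tangent of half this angle, whatever the lens; pixels are square), "cx", "cy" (the principal point, pixels), "dist_coeffs" ([k1, k2, p1, p2, k3] as OpenCV has them; the pictures are not rectified), "extrinsics" (4x4, takes a point from world to camera coordinates). Camera axes: x right, y down, z forward; pixel columns grow to the right and rows downward; lengths in m; the calibration is good to about 2 mm. A picture is of the moment at which its call begins.
- hand_in(): hands the job in; it is judged then, once.
The state is a dict: "clock": time; "q": joint angles; "joint_vel": joint speeds; "tau": joint torques, N m; "ee_pos": TCP position; "orientation": TCP orientation; "ft_force": force on the tool from outside, world axes, zero at the start; "wrist_torque": the same for the moment, N m; "finger_gap": opening from 0.0 (shut) to 1.0 (fully open); "gripper_force": force on a finger pad.
Only numpy, scipy, OpenCV 4.12 (cv2) and the standard library are available. Lean on these libraries where they do the work, as an engineer would, in place of code of your own. Each camera call takes 0.05 s, during which the arm holds its last target. There are 200 camera calls.

## Working session

There is one attempt and no reset: what is moved stays moved. The work goes in short steps, Python scripts to look and compute and a tool call to move; the robot and the scene stay as the last step left them, time stands still between calls to the robot, and variables do not carry over. Pictures are saved under pics/ and viewed, at most 14 in all, crops included, and the job is handed in when it is done.

Besides the shell and the picture viewer there is one more tool, called after "Request:" in YAML: its name, and indented under it one key for each argument. move_arm: Moves the arm, as the interface text tells. Its arguments: {"type":"object","properties":{"motion":{"type":"array","items":{"type":"object","properties":{"fingers":{"type":"number"},"x":{"type":"number","minimum":-1,"maximum":1},"y":{"type":"number","minimum":-1,"maximum":1},"z":{"type":"number","minimum":-1,"maximum":1},"rx":{"type":"number","minimum":-1,"maximum":1},"ry":{"type":"number","minimum":-1,"maximum":1},"rz":{"type":"number","minimum":-1,"maximum":1}}}},"newtons":{"type":"number"}},"required":["motion"]}

```bash
mkdir -p pics
cat > h.py <<'E'
from rig import *
import numpy as np, cv2
def cam(n):
    c=get_image(n); f=240/np.tan(np.radians(c["vfov"])/2)
    c["K"]=np.array([[f,0,c["cx"]],[0,f,c["cy"]],[0,0,1.]]); return c
def ray(c,uv,z):
    """pixel(s) -> world points on plane z"""
    p=cv2.undistortPoints(np.float64(uv).reshape(-1,1,2),c["K"],np.array(c["dist_coeffs"])).reshape(-1,2)
    E=np.array(c["extrinsics"]);R,t=E[:3,:3],E[:3,3]
    o=-R.T@t; d=np.c_[p,np.ones(len(p))]@R
    return o+d*((z-o[2])/d[:,2])[:,None]
def cloud(c):
    v,u=np.mgrid[:480,:640]; uv=np.c_[u.ravel(),v.ravel()]
    p=cv2.undistortPoints(np.float64(uv).reshape(-1,1,2),c["K"],np.array(c["dist_coeffs"])).reshape(-1,2)
    E=np.array(c["extrinsics"]);D=np.asarray(c["depth"],float).ravel()
    return ((np.c_[p,np.ones(len(p))]*D[:,None]-E[:3,3])@E[:3,:3]).reshape(480,640,3)
def save(n,img): cv2.imwrite("pics/"+n,img[:,:,::-1])
E
python3 - <<'E'
from h import *
for n in("scene","top"):
    c=cam(n); save(n+"0.png",c["frame"]); E=np.array(c["extrinsics"]); print(n,c["vfov"],c["dist_coeffs"],-E[:3,:3].T@E[:3,3])
print(sense())
E
```

```text
scene 55.450644992955986 [-0.03591096  0.          0.          0.          0.        ] [ 1.19236668 -0.27651977  0.60367342]
top 50.896300249847755 [-0.00758702  0.          0.          0.          0.        ] [0.47918437 0.01491436 1.19027436]
{'clock': 0.1, 'q': array([-1.19230594e+00,  3.79319487e-01,  1.73473679e+00,  1.13721040e-05,
        1.02846356e+00, -3.33049710e-02]), 'joint_vel': array([-0.00180005, -0.00272724, -0.00167117, -0.00104263,  0.00182607,
       -0.00039292]), 'tau': array([ 1.22697551e-03, -7.65034747e+01, -4.35292089e+01,  6.52219006e-02,
        3.98539274e-02,  4.39025797e-06]), 'ee_pos': array([ 0.28006875, -0.64122598,  0.29167228]), 'orientation': array([-4.57541655e-04,  9.78878347e-01,  2.04443064e-01, -7.48197104e-05]), 'ft_force': array([-0.12121191,  0.3976213 ,  0.69054394]), 'wrist_torque': array([-0.03017921, -0.00189151,  0.02439532]), 'gripper_force': 0.0, 'finger_gap': 1.0016565444607406}
```

View pics/top0.png

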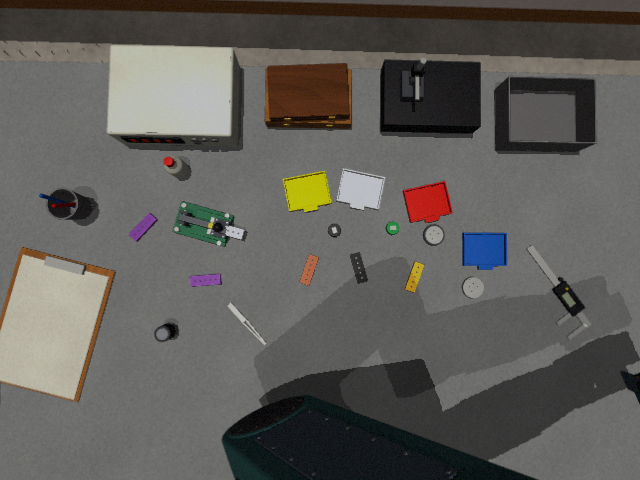

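View pics/scene0.png

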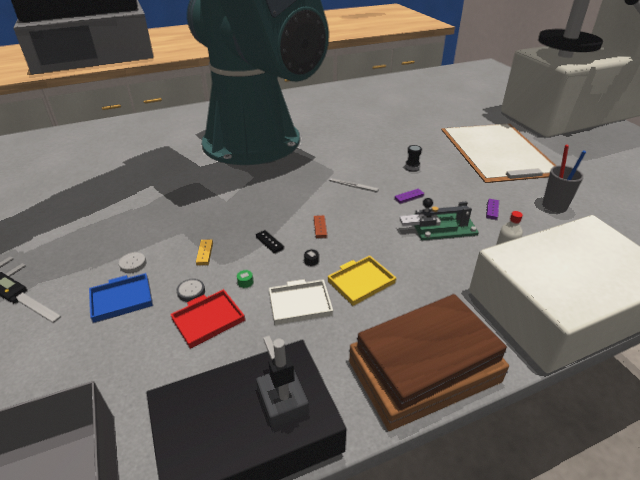

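Top view: steel coupon in the holder at about (235,233), with the ball at (217,227). Copper is at (310,269), iron at (359,267) and brass at (415,276). The trays are yellow (307,192), white (361,188), red (428,202) and blue (485,250). The purple bars at (143,227) and (205,280) are the look-alikes to leave alone. Next I measure and take one enlarged crop.

```bash
cat > m.py <<'E'
from h import *
B=dict(copper=((292,248,330,292),.010),iron=((344,246,376,290),.010),brass=((398,256,434,298),.010),
 yellow=((278,165,336,216),.014),white=((333,164,390,214),.014),red=((398,176,458,228),.014),blue=((456,226,512,274),.014))
def masks(f):
    h=cv2.cvtColor(f,cv2.COLOR_RGB2HSV); H,S,V=[h[...,i].astype(int) for i in range(3)]
    return dict(copper=(S>100)&((H<14)|(H>172)),iron=(V<42),brass=(S>120)&(H>14)&(H<35),yellow=(S>120)&(H>20)&(H<35),
      white=(V>135)&(S<60),red=(S>140)&((H<8)|(H>172)),blue=(S>120)&(H>100)&(H<130))
def blob(m,box):
    x0,y0,x1,y1=box; k=np.zeros(m.shape,np.uint8); k[y0:y1,x0:x1]=m[y0:y1,x0:x1]
    cs,_=cv2.findContours(k,cv2.RETR_EXTERNAL,cv2.CHAIN_APPROX_NONE)
    return max(cs,key=cv2.contourArea).reshape(-1,2).astype(float)
def rect(P):
    r=cv2.minAreaRect((P*1000).astype(np.float32)); b=cv2.boxPoints(r)/1000
    e=[b[1]-b[0],b[2]-b[1]]; i=int(np.linalg.norm(e[1])>np.linalg.norm(e[0])); L=e[i]
    return np.array(r[0])/1000,sorted(r[1]),np.degrees(np.arctan2(L[1],L[0]))%180
E
python3 - <<'E'
from m import *
c=cam("top"); M=masks(c["frame"])
for n,(b,z) in B.items():
    P=blob(M[n],b); w=ray(c,P,z)[:,:2]; ctr,s,a=rect(w)
    print(n,P.mean(0).round(),ctr.round(4),np.round(s,1),"long axis deg",round(a,1),"r",round(np.hypot(*ctr),3))
C=cloud(c)
for n,uv in dict(ball=(217,227),bar=(195,221),steelend=(236,233)).items():
    print(n,C[uv[1],uv[0]].round(4))
a=cv2.resize(c["frame"][190:255,160:260],(800,520),interpolation=cv2.INTER_CUBIC); save("hold.png",a)
a=cv2.resize(c["frame"][240:300,290:440],(800,320),interpolation=cv2.INTER_CUBIC)
save("coup.png",a)
E
```

```text
copper [309. 269.] [0.4612 0.0187] [24.3 69.2] long axis deg 162.3 r 0.462
iron [362. 277.] [ 0.4459 -0.1037] [23.7 26.6] long axis deg 19.0 r 0.458
brass [414. 277.] [ 0.4478 -0.2285] [25.5 69.9] long axis deg 160.4 r 0.503
yellow [307. 192.] [0.6417 0.0247] [ 87.8 102.5] long axis deg 102.4 r 0.642
white [360. 189.] [ 0.6494 -0.0998] [ 87.3 103.1] long axis deg 78.8 r 0.657
red [428. 202.] [ 0.6214 -0.2605] [ 87.4 103.9] long axis deg 103.5 r 0.674
blue [485. 250.] [ 0.5098 -0.3951] [ 85.  103.7] long axis deg 90.7 r 0.645
ball [0.5528 0.2204 0.0818]
bar [0.5679 0.2764 0.0481]
steelend [0.5428 0.1856 0.0351]
```

View pics/hold.png

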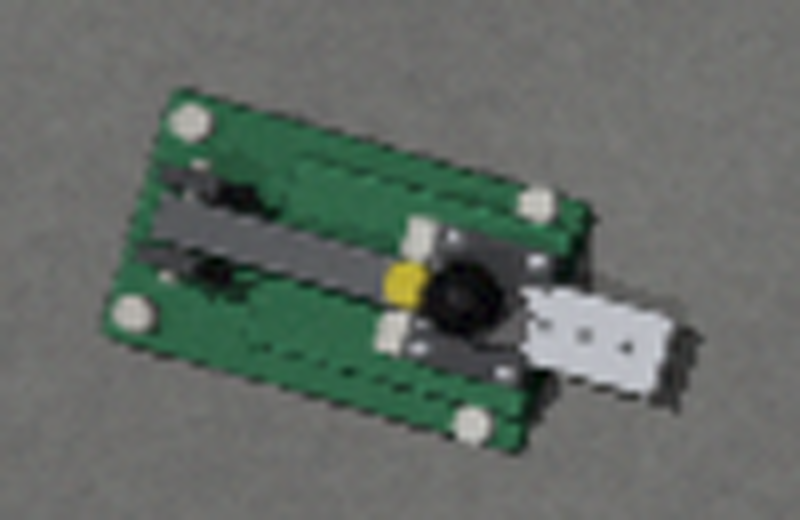

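View pics/coup.png

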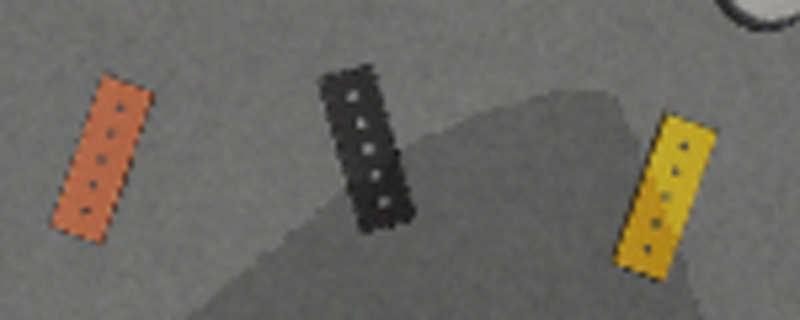

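Crops: each table coupon shows five marks on top (copper, iron and brass, none purple). The silver coupon with marks sticks out of the green holder at the right, with the black ball just left of it, so that is the steel one. Next I refine the iron, the holder axis, the ball and the steel end.

Run:
```python
from m import *
c=cam("top"); f=c["frame"]; h=cv2.cvtColor(f,cv2.COLOR_RGB2HSV).astype(int)
C=cloud(c)
k=(h[...,2]<80).astype(np.uint8); k=cv2.morphologyEx(((h[...,2]<66)|((C[...,2]>.004)&(C[...,2]<.016))).astype(np.uint8),cv2.MORPH_CLOSE,np.ones((3,3)))
x0,y0,x1,y1=B["iron"][0]; print(np.bincount((h[y0:y1,x0:x1,2]//8).ravel()))
w=ray(c,blob(k,B["iron"][0]),.010)[:,:2]; print("iron",rect(w))
g=(h[...,1]>90)&(h[...,0]>60)&(h[...,0]<95); w=ray(c,blob(g,(160,190,250,255)),.012)[:,:2]; print("plate",rect(w))
s=(h[...,2]>140)&(h[...,1]<60); P=blob(s,(222,220,250,245)); w=ray(c,P,.034)[:,:2]; print("steel",rect(w))
d=(C[...,2]>.06)&(C[...,2]<.09); P=np.argwhere(d[190:255,160:260])+[190,160]; w=ray(c,P[:,::-1],.07); print("ball",len(P),w.mean(0),np.ptp(w,0))
s=cam("scene"); Cs=cloud(s); d=(Cs[...,2]>.058)&(Cs[...,2]<.09)&(abs(Cs[...,0]-.555)<.03)&(abs(Cs[...,1]-.22)<.03); P=np.argwhere(d); w=ray(s,P[:,::-1].mean(0),.07); print("ball scene",P.mean(0),w)
```

```text
[  0   0   0   2  58  60 151  30  14   6  14 350  95 323 303   1   0   0
   1]
iron (array([ 0.47237646, -0.09876554]), [47.95964813232422, 87.06956481933594], np.float32(18.294188))
plate (array([0.54419415, 0.27161041]), [30.279001235961914, 125.93434143066406], np.float32(74.79616))
steel (array([0.54580945, 0.19246452]), [22.903528213500977, 42.770263671875], np.float32(74.80438))
ball 77 [0.5542554 0.2242748 0.07     ] [4.12240943e-02 7.79474359e-02 2.22044605e-16]
ball scene [202.77777778 427.03333333] [[0.55660427 0.22353815 0.07      ]]
```

```bash
python3 - <<'E'
from m import *
c=cam("top"); f=c["frame"]; h=cv2.cvtColor(f,cv2.COLOR_RGB2HSV).astype(int)
w=ray(c,blob(h[...,2]<72,B["iron"][0]),.010)[:,:2]; print("iron",rect(w))
P=blob(h[...,2]<36,(209,218,228,237)); print("ball",cv2.minEnclosingCircle(P.astype(np.float32)),ray(c,cv2.minEnclosingCircle(P.astype(np.float32))[0],.07),ray(c,(217.9,227.1),.07))
E
cat >> h.py <<'E'
def go(x,y,z,psi):
    """print shift/turn shares to reach TCP x,y,z, yaw psi deg, tool down, and start tilt"""
    from scipy.spatial.transform import Rotation as R
    s=sense(); q=s["orientation"]; A=R.from_quat([q[1],q[2],q[3],q[0]])
    a=np.radians(psi)/2; T=R.from_quat([np.cos(a),np.sin(a),0,0])
    d=A.inv().apply(np.array([x,y,z])-s["ee_pos"])/.3; r=(A.inv()*T).as_rotvec()/np.radians(60)
    print("pos",s["ee_pos"].round(4),"gap",round(s["finger_gap"],3),"t",round(s["clock"],1),"shift",d.round(3),"turn",r.round(3))
E
python3 -c "
from h import *
go(.4478,-.2285,.15,-19.6)"
```

```text
iron (array([ 0.46717667, -0.09736099]), [25.79373550415039, 70.91378021240234], np.float32(16.562439))
ball ((217.5, 226.92857360839844), 4.953968048095703) [[0.55376025 0.2215322  0.07      ]] [[0.5533926  0.22064259 0.07      ]]
pos [ 0.2802 -0.6414  0.292 ] gap 0.999 t 0.3 shift [ 1.063 -1.037  0.474] turn [-0.    0.    0.72]
```

Request:
move_arm:
  motion:
    - {"x": 0.9, "y": -0.9, "z": 0.2, "rz": 0.72, "fingers": 1}
    - {"x": 0.9, "y": -0.9, "z": 0.2, "rz": 0.72, "fingers": 1}
    - {"x": 0.9, "y": -0.9, "z": 0.2, "rz": 0.72, "fingers": 1}
    - {"x": 0.9, "y": -0.9, "z": 0.2, "rz": 0.72, "fingers": 1}
    - {"x": 0.9, "y": -0.9, "z": 0.2, "rz": 0.72, "fingers": 1}
    - {"x": 0.9, "y": -0.9, "z": 0.2, "rz": 0.72, "fingers": 1}
    - {"x": 0.9, "y": -0.9, "z": 0.2, "rz": 0.72, "fingers": 1}
    - {"x": 0.9, "y": -0.9, "z": 0.2, "rz": 0.72, "fingers": 1}
    - {"x": 0.9, "y": -0.9, "z": 0.2, "rz": 0.72, "fingers": 1}
    - {"x": 0.9, "y": -0.9, "z": 0.2, "rz": 0.72, "fingers": 1}
    - {"x": 0.9, "y": -0.9, "z": 0.2, "rz": 0.72, "fingers": 1}
    - {"x": 0.9, "y": -0.9, "z": 0.2, "rz": 0.72, "fingers": 1}

```text
$.motion[0]: bad value
```

```bash
python3 -c "
from h import *
go(.4478,-.2285,.081,-19.6)"
```

```text
pos [ 0.2802 -0.6414  0.292 ] gap 0.999 t 0.3 shift [ 1.063 -1.037  0.704] turn [-0.    0.    0.72]
```

Request:
move_arm:
  motion:
    - {"x": 0.9, "y": -0.9, "z": 0.2, "rx": 0, "ry": 0, "rz": 0.72, "fingers": 1.0}

```text
clock: 0.38
ee_pos: [0.2941, -0.6072, 0.287]
orientation: [0.002, 0.99, 0.144, 0.0]
ft_force: [1.4, -0.4, 0.4]
finger_gap: 1.002
gripper_force: 0.0
```

```bash
python3 -c "
from h import *
go(.4478,-.2285,.15,-19.6)"
```

```text
pos [ 0.2941 -0.6072  0.287 ] gap 1.002 t 0.4 shift [ 0.851 -1.066  0.452] turn [ 0.004 -0.001  0.602]
```

Request:
move_arm:
  motion:
    - {"x": 0.8, "y": -1, "z": 0.3, "rx": 0, "ry": 0, "rz": 0.6, "fingers": 1}
    - {"x": 0.8, "y": -1, "z": 0.3, "rx": 0, "ry": 0, "rz": 0.6, "fingers": 1}
    - {"x": 0.8, "y": -1, "z": 0.3, "rx": 0, "ry": 0, "rz": 0.6, "fingers": 1}
    - {"x": 0.8, "y": -1, "z": 0.3, "rx": 0, "ry": 0, "rz": 0.6, "fingers": 1}
    - {"x": 0.8, "y": -1, "z": 0.3, "rx": 0, "ry": 0, "rz": 0.6, "fingers": 1}
    - {"x": 0.8, "y": -1, "z": 0.3, "rx": 0, "ry": 0, "rz": 0.6, "fingers": 1}
    - {"x": 0.8, "y": -1, "z": 0.3, "rx": 0, "ry": 0, "rz": 0.6, "fingers": 1}
    - {"x": 0.8, "y": -1, "z": 0.3, "rx": 0, "ry": 0, "rz": 0.6, "fingers": 1}
    - {"x": 0.8, "y": -1, "z": 0.3, "rx": 0, "ry": 0, "rz": 0.6, "fingers": 1}
    - {"x": 0.8, "y": -1, "z": 0.3, "rx": 0, "ry": 0, "rz": 0.6, "fingers": 1}
    - {"x": 0.8, "y": -1, "z": 0.3, "rx": 0, "ry": 0, "rz": 0.6, "fingers": 1}
    - {"x": 0.8, "y": -1, "z": 0.3, "rx": 0, "ry": 0, "rz": 0.6, "fingers": 1}

```text
clock: 1.38
ee_pos: [0.4408, -0.2468, 0.1957]
orientation: [-0.0, 0.986, -0.169, -0.0]
ft_force: [0.2, -0.3, 0.5]
finger_gap: 1.0
gripper_force: 0.0
```

```bash
python3 -c "
from h import *
go(.4478,-.2285,.081,-19.6)"
```

```text
pos [ 0.4408 -0.2468  0.1957] gap 1.0 t 1.4 shift [ 0.002 -0.065  0.382] turn [-0.     0.     0.003]
```

Request:
move_arm:
  motion:
    - {"x": 0, "y": -0.065, "z": 0.1, "rx": 0, "ry": 0, "rz": 0, "fingers": 0.2}
    - {"x": 0, "y": -0.065, "z": 0.2, "rx": 0, "ry": 0, "rz": 0, "fingers": 0.2}
    - {"x": 0, "y": -0.065, "z": 0.3, "rx": 0, "ry": 0, "rz": 0, "fingers": 0.2}
    - {"x": 0, "y": -0.065, "z": 0.35, "rx": 0, "ry": 0, "rz": 0, "fingers": 0.2}
    - {"x": 0, "y": -0.065, "z": 0.38, "rx": 0, "ry": 0, "rz": 0, "fingers": 0.2}
    - {"x": 0, "y": -0.065, "z": 0.38, "rx": 0, "ry": 0, "rz": 0, "fingers": 0}
    - {"x": 0, "y": -0.065, "z": 0.38, "rx": 0, "ry": 0, "rz": 0, "fingers": -1}
    - {"x": 0, "y": -0.065, "z": 0.38, "rx": 0, "ry": 0, "rz": 0, "fingers": -1}
    - {"x": 0, "y": -0.065, "z": 0.38, "rx": 0, "ry": 0, "rz": 0, "fingers": -1}
    - {"x": 0, "y": -0.065, "z": 0.38, "rx": 0, "ry": 0, "rz": 0, "fingers": -1}
    - {"x": 0, "y": -0.065, "z": 0.38, "rx": 0, "ry": 0, "rz": 0, "fingers": -1}
    - {"x": 0, "y": -0.065, "z": 0.38, "rx": 0, "ry": 0, "rz": 0, "fingers": -1}
  newtons: 30

```text
clock: 2.38
ee_pos: [0.4476, -0.2294, 0.0826]
orientation: [0.0, 0.985, -0.17, 0.001]
ft_force: [-1.6, 0.9, 11.0]
finger_gap: 0.259
gripper_force: 30.0
```

```bash
python3 -c "
from h import *
go(.6464,.0257,.15,40)
go(.6464,.0257,.15,102.4)"
```

```text
pos [ 0.4476 -0.2294  0.0826] gap 0.259 t 2.4 shift [ 0.34  -1.023 -0.224] turn [ 0.001 -0.001 -0.993]
pos [ 0.4476 -0.2294  0.0826] gap 0.259 t 2.4 shift [ 0.34  -1.023 -0.224] turn [ 1.000e-03 -0.000e+00 -2.033e+00]
```

Request:
move_arm:
  motion:
    - {"x": 0, "y": 0, "z": -0.12, "rx": 0, "ry": 0, "rz": 0, "fingers": -1}
    - {"x": 0, "y": 0, "z": -0.25, "rx": 0, "ry": 0, "rz": 0, "fingers": -1}
    - {"x": 0.34, "y": -0.95, "z": -0.25, "rx": 0, "ry": 0, "rz": -0.99, "fingers": -1}
    - {"x": 0.34, "y": -0.95, "z": -0.25, "rx": 0, "ry": 0, "rz": -0.99, "fingers": -1}
    - {"x": 0.34, "y": -0.95, "z": -0.25, "rx": 0, "ry": 0, "rz": -0.99, "fingers": -1}
    - {"x": 0.34, "y": -0.95, "z": -0.25, "rx": 0, "ry": 0, "rz": -0.99, "fingers": -1}
    - {"x": 0.34, "y": -0.95, "z": -0.25, "rx": 0, "ry": 0, "rz": -0.99, "fingers": -1}
    - {"x": 0.34, "y": -0.95, "z": -0.25, "rx": 0, "ry": 0, "rz": -0.99, "fingers": -1}
    - {"x": 0.34, "y": -0.95, "z": -0.25, "rx": 0, "ry": 0, "rz": -0.99, "fingers": -1}
    - {"x": 0.34, "y": -0.95, "z": -0.25, "rx": 0, "ry": 0, "rz": -0.99, "fingers": -1}
    - {"x": 0.34, "y": -0.95, "z": -0.25, "rx": 0, "ry": 0, "rz": -0.99, "fingers": -1}
    - {"x": 0.34, "y": -0.95, "z": -0.25, "rx": 0, "ry": 0, "rz": -0.99, "fingers": -1}

```text
clock: 3.38
ee_pos: [0.6389, 0.0062, 0.1568]
orientation: [0.0, 0.94, 0.342, -0.0]
ft_force: [-0.3, -0.2, -2.3]
finger_gap: 0.256
gripper_force: 30.0
```

```bash
python3 -c "
from h import *
go(.6464,.0257,.12,102.4)"
```

```text
pos [0.6389 0.0062 0.1568] gap 0.256 t 3.4 shift [ 0.061 -0.034  0.123] turn [ 0.     0.    -1.039]
```

Request:
move_arm:
  motion:
    - {"x": 0.06, "y": -0.034, "z": 0.05, "rx": 0, "ry": 0, "rz": -1, "fingers": -1}
    - {"x": 0.06, "y": -0.034, "z": 0.05, "rx": 0, "ry": 0, "rz": -1, "fingers": -1}
    - {"x": 0.06, "y": -0.034, "z": 0.05, "rx": 0, "ry": 0, "rz": -1, "fingers": -1}
    - {"x": 0.06, "y": -0.034, "z": 0.05, "rx": 0, "ry": 0, "rz": -1, "fingers": -1}
    - {"x": 0.06, "y": -0.034, "z": 0.05, "rx": 0, "ry": 0, "rz": -1, "fingers": -1}
    - {"x": 0.06, "y": -0.034, "z": 0.05, "rx": 0, "ry": 0, "rz": -1, "fingers": -1}
    - {"x": 0.06, "y": -0.034, "z": 0.05, "rx": 0, "ry": 0, "rz": -1, "fingers": -1}
    - {"x": 0.06, "y": -0.034, "z": 0.05, "rx": 0, "ry": 0, "rz": -1, "fingers": -1}
    - {"x": 0.06, "y": -0.034, "z": 0.05, "rx": 0, "ry": 0, "rz": -1, "fingers": -1}
    - {"x": 0.06, "y": -0.034, "z": 0.05, "rx": 0, "ry": 0, "rz": -1, "fingers": -1}
    - {"x": 0.06, "y": -0.034, "z": 0.1, "rx": 0, "ry": 0, "rz": -1, "fingers": -1}
    - {"x": 0.06, "y": -0.034, "z": 0.1, "rx": 0, "ry": 0, "rz": -1, "fingers": -1}

```text
clock: 4.38
ee_pos: [0.6446, 0.0243, 0.1244]
orientation: [-0.001, 0.645, 0.764, -0.001]
ft_force: [-0.8, -0.5, -2.3]
finger_gap: 0.26
gripper_force: 30.0
```

```bash
python3 -c "
from h import *
go(.6464,.0257,.086,102.4)"
```

```text
pos [0.6446 0.0243 0.1244] gap 0.26 t 4.4 shift [0.004 0.007 0.128] turn [-0.002 -0.    -0.046]
```

Request:
move_arm:
  motion:
    - {"x": 0.004, "y": 0.007, "z": 0.06, "rx": 0, "ry": 0, "rz": -0.046, "fingers": -1}
    - {"x": 0.004, "y": 0.007, "z": 0.1, "rx": 0, "ry": 0, "rz": -0.046, "fingers": -1}
    - {"x": 0.004, "y": 0.007, "z": 0.126, "rx": 0, "ry": 0, "rz": -0.046, "fingers": -1}
    - {"x": 0.004, "y": 0.007, "z": 0.126, "rx": 0, "ry": 0, "rz": -0.046, "fingers": -1}
    - {"x": 0.004, "y": 0.007, "z": 0.126, "rx": 0, "ry": 0, "rz": -0.046, "fingers": -1}
    - {"x": 0.004, "y": 0.007, "z": 0.126, "rx": 0, "ry": 0, "rz": -0.046, "fingers": -0.18}
    - {"x": 0.004, "y": 0.007, "z": 0.126, "rx": 0, "ry": 0, "rz": -0.046, "fingers": -0.18}
    - {"x": 0.004, "y": 0.007, "z": 0.126, "rx": 0, "ry": 0, "rz": -0.046, "fingers": -0.18}
    - {"x": 0.004, "y": 0.007, "z": 0.126, "rx": 0, "ry": 0, "rz": -0.046, "fingers": -0.18}
    - {"x": 0.004, "y": 0.007, "z": 0.05, "rx": 0, "ry": 0, "rz": -0.046, "fingers": -0.18}
    - {"x": 0.004, "y": 0.007, "z": -0.05, "rx": 0, "ry": 0, "rz": -0.046, "fingers": -0.18}
    - {"x": 0.004, "y": 0.007, "z": -0.15, "rx": 0, "ry": 0, "rz": -0.046, "fingers": -0.18}

```text
clock: 5.38
ee_pos: [0.6474, 0.0261, 0.1725]
orientation: [-0.0, 0.625, 0.78, -0.0]
ft_force: [0.1, 0.3, 0.1]
finger_gap: 0.413
gripper_force: 0.0
```

```bash
python3 -c "
from h import *
go(.4672,-.0974,.12,16.5)
go(.4672,-.0974,.12,45)"
```

```text
pos [0.6474 0.0261 0.1725] gap 0.413 t 5.4 shift [-0.271 -0.676  0.176] turn [-1.000e-03  1.000e-03  1.435e+00]
pos [0.6474 0.0261 0.1725] gap 0.413 t 5.4 shift [-0.271 -0.676  0.176] turn [-0.001  0.     0.96 ]
```

Request:
move_arm:
  motion:
    - {"x": -0.27, "y": -0.67, "z": 0, "rx": 0, "ry": 0, "rz": 1, "fingers": 0.2}
    - {"x": -0.27, "y": -0.67, "z": 0, "rx": 0, "ry": 0, "rz": 1, "fingers": 0.2}
    - {"x": -0.27, "y": -0.67, "z": 0, "rx": 0, "ry": 0, "rz": 1, "fingers": 0.2}
    - {"x": -0.27, "y": -0.67, "z": 0, "rx": 0, "ry": 0, "rz": 1, "fingers": 0.2}
    - {"x": -0.27, "y": -0.67, "z": 0, "rx": 0, "ry": 0, "rz": 1, "fingers": 0.2}
    - {"x": -0.27, "y": -0.67, "z": 0, "rx": 0, "ry": 0, "rz": 1, "fingers": 0.2}
    - {"x": -0.27, "y": -0.67, "z": 0.05, "rx": 0, "ry": 0, "rz": 1, "fingers": 0.2}
    - {"x": -0.27, "y": -0.67, "z": 0.1, "rx": 0, "ry": 0, "rz": 1, "fingers": 0.2}
    - {"x": -0.27, "y": -0.67, "z": 0.1, "rx": 0, "ry": 0, "rz": 1, "fingers": 0.2}
    - {"x": -0.27, "y": -0.67, "z": 0.1, "rx": 0, "ry": 0, "rz": 1, "fingers": 0.2}

```text
clock: 6.22
ee_pos: [0.469, -0.0968, 0.1415]
orientation: [-0.0, 0.932, 0.362, -0.0]
ft_force: [-0.1, -0.5, 0.6]
finger_gap: 0.603
gripper_force: 0.0
```

```bash
python3 -c "
from h import *
go(.4672,-.0974,.0828,16.5)"
```

```text
pos [ 0.469  -0.0968  0.1415] gap 0.603 t 6.2 shift [-0.006 -0.003  0.196] turn [-0.     0.     0.432]
```

Request:
move_arm:
  motion:
    - {"x": -0.006, "y": -0.003, "z": 0.0, "rx": 0, "ry": 0, "rz": 0.43, "fingers": 0.2}
    - {"x": -0.006, "y": -0.003, "z": 0.0, "rx": 0, "ry": 0, "rz": 0.43, "fingers": 0.2}
    - {"x": -0.006, "y": -0.003, "z": 0.05, "rx": 0, "ry": 0, "rz": 0.43, "fingers": 0.2}
    - {"x": -0.006, "y": -0.003, "z": 0.1, "rx": 0, "ry": 0, "rz": 0.43, "fingers": 0.2}
    - {"x": -0.006, "y": -0.003, "z": 0.16, "rx": 0, "ry": 0, "rz": 0.43, "fingers": 0.2}
    - {"x": -0.006, "y": -0.003, "z": 0.195, "rx": 0, "ry": 0, "rz": 0.43, "fingers": 0.2}
    - {"x": -0.006, "y": -0.003, "z": 0.195, "rx": 0, "ry": 0, "rz": 0.43, "fingers": 0}
    - {"x": -0.006, "y": -0.003, "z": 0.195, "rx": 0, "ry": 0, "rz": 0.43, "fingers": -1}
    - {"x": -0.006, "y": -0.003, "z": 0.195, "rx": 0, "ry": 0, "rz": 0.43, "fingers": -1}
    - {"x": -0.006, "y": -0.003, "z": 0.195, "rx": 0, "ry": 0, "rz": 0.43, "fingers": -1}
    - {"x": -0.006, "y": -0.003, "z": 0.195, "rx": 0, "ry": 0, "rz": 0.43, "fingers": -1}
    - {"x": -0.006, "y": -0.003, "z": 0.195, "rx": 0, "ry": 0, "rz": 0.43, "fingers": -1}

```text
clock: 7.22
ee_pos: [0.4678, -0.0974, 0.084]
orientation: [0.0, 0.989, 0.146, 0.001]
ft_force: [-1.8, 0.8, 9.1]
finger_gap: 0.26
gripper_force: 30.0
```

```bash
python3 -c "
from h import *
go(.654,-.1007,.12,78.8)"
```

```text
pos [ 0.4678 -0.0974  0.084 ] gap 0.26 t 7.2 shift [ 0.591  0.19  -0.119] turn [ 1.000e-03 -1.000e-03 -1.033e+00]
```

Request:
move_arm:
  motion:
    - {"x": 0, "y": 0, "z": -0.12, "rx": 0, "ry": 0, "rz": 0, "fingers": -1}
    - {"x": 0, "y": 0, "z": -0.2, "rx": 0, "ry": 0, "rz": -0.1, "fingers": -1}
    - {"x": 0.59, "y": 0.19, "z": -0.2, "rx": 0, "ry": 0, "rz": -1, "fingers": -1}
    - {"x": 0.59, "y": 0.19, "z": -0.2, "rx": 0, "ry": 0, "rz": -1, "fingers": -1}
    - {"x": 0.59, "y": 0.19, "z": -0.2, "rx": 0, "ry": 0, "rz": -1, "fingers": -1}
    - {"x": 0.59, "y": 0.19, "z": -0.2, "rx": 0, "ry": 0, "rz": -1, "fingers": -1}
    - {"x": 0.59, "y": 0.19, "z": -0.2, "rx": 0, "ry": 0, "rz": -1, "fingers": -1}
    - {"x": 0.59, "y": 0.19, "z": -0.2, "rx": 0, "ry": 0, "rz": -1, "fingers": -1}
    - {"x": 0.59, "y": 0.19, "z": -0.2, "rx": 0, "ry": 0, "rz": -1, "fingers": -1}
    - {"x": 0.59, "y": 0.19, "z": -0.2, "rx": 0, "ry": 0, "rz": -1, "fingers": -1}
    - {"x": 0.59, "y": 0.19, "z": -0.15, "rx": 0, "ry": 0, "rz": -1, "fingers": -1}
    - {"x": 0.59, "y": 0.19, "z": -0.15, "rx": 0, "ry": 0, "rz": -1, "fingers": -1}

```text
clock: 8.22
ee_pos: [0.6521, -0.1005, 0.1259]
orientation: [-0.001, 0.784, 0.62, -0.001]
ft_force: [-1.2, 0.8, -2.2]
finger_gap: 0.256
gripper_force: 30.0
```

```bash
python3 -c "
from h import *
go(.654,-.1007,.087,78.8)"
```

```text
pos [ 0.6521 -0.1005  0.1259] gap 0.256 t 8.2 shift [0.001 0.007 0.13 ] turn [-0.002  0.    -0.036]
```

Request:
move_arm:
  motion:
    - {"x": 0, "y": 0.007, "z": 0.06, "rx": 0, "ry": 0, "rz": -0.036, "fingers": -1}
    - {"x": 0, "y": 0.007, "z": 0.1, "rx": 0, "ry": 0, "rz": -0.036, "fingers": -1}
    - {"x": 0, "y": 0.007, "z": 0.13, "rx": 0, "ry": 0, "rz": -0.036, "fingers": -1}
    - {"x": 0, "y": 0.007, "z": 0.13, "rx": 0, "ry": 0, "rz": -0.036, "fingers": -1}
    - {"x": 0, "y": 0.007, "z": 0.13, "rx": 0, "ry": 0, "rz": -0.036, "fingers": -1}
    - {"x": 0, "y": 0.007, "z": 0.13, "rx": 0, "ry": 0, "rz": -0.036, "fingers": -0.18}
    - {"x": 0, "y": 0.007, "z": 0.13, "rx": 0, "ry": 0, "rz": -0.036, "fingers": -0.18}
    - {"x": 0, "y": 0.007, "z": 0.13, "rx": 0, "ry": 0, "rz": -0.036, "fingers": -0.18}
    - {"x": 0, "y": 0.007, "z": 0.13, "rx": 0, "ry": 0, "rz": -0.036, "fingers": -0.18}
    - {"x": 0, "y": 0.007, "z": 0.05, "rx": 0, "ry": 0, "rz": -0.036, "fingers": -0.18}
    - {"x": 0, "y": 0.007, "z": -0.05, "rx": 0, "ry": 0, "rz": -0.036, "fingers": -0.18}
    - {"x": 0, "y": 0.007, "z": -0.15, "rx": 0, "ry": 0, "rz": -0.036, "fingers": -0.18}

```text
clock: 9.22
ee_pos: [0.6548, -0.1011, 0.1739]
orientation: [-0.001, 0.772, 0.636, -0.0]
ft_force: [0.3, 0.0, 0.2]
finger_gap: 0.411
gripper_force: 0.0
```

```bash
python3 -c "
from h import *
go(.4612,.0187,.14,-17.7)"
```

```text
pos [ 0.6548 -0.1011  0.1739] gap 0.411 t 9.2 shift [ 0.268 -0.71   0.114] turn [-1.000e-03  1.000e-03  1.611e+00]
```

Request:
move_arm:
  motion:
    - {"x": 0.27, "y": -0.71, "z": 0, "rx": 0, "ry": 0, "rz": 1, "fingers": 0.2}
    - {"x": 0.27, "y": -0.71, "z": 0, "rx": 0, "ry": 0, "rz": 1, "fingers": 0.2}
    - {"x": 0.27, "y": -0.71, "z": 0, "rx": 0, "ry": 0, "rz": 1, "fingers": 0.2}
    - {"x": 0.27, "y": -0.71, "z": 0, "rx": 0, "ry": 0, "rz": 1, "fingers": 0.2}
    - {"x": 0.27, "y": -0.71, "z": 0, "rx": 0, "ry": 0, "rz": 1, "fingers": 0.2}
    - {"x": 0.27, "y": -0.71, "z": 0, "rx": 0, "ry": 0, "rz": 1, "fingers": 0.2}
    - {"x": 0.27, "y": -0.71, "z": 0, "rx": 0, "ry": 0, "rz": 1, "fingers": 0.2}
    - {"x": 0.27, "y": -0.71, "z": 0.1, "rx": 0, "ry": 0, "rz": 1, "fingers": 0.2}
    - {"x": 0.27, "y": -0.71, "z": 0.1, "rx": 0, "ry": 0, "rz": 1, "fingers": 0.2}
    - {"x": 0.27, "y": -0.71, "z": 0.1, "rx": 0, "ry": 0, "rz": 1, "fingers": 0.2}

```text
clock: 10.05
ee_pos: [0.4612, 0.0192, 0.1426]
orientation: [-0.0, 0.987, 0.164, -0.001]
ft_force: [1.1, -0.4, -0.3]
finger_gap: 0.598
gripper_force: 0.0
```

```bash
python3 -c "
from h import *
go(.4612,.0187,.0832,-17.7)"
```

```text
pos [0.4612 0.0192 0.1426] gap 0.598 t 10.1 shift [-0.     0.002  0.198] turn [-0.     0.002  0.609]
```

Request:
move_arm:
  motion:
    - {"x": 0, "y": 0.002, "z": 0, "rx": 0, "ry": 0, "rz": 0.61, "fingers": 0.2}
    - {"x": 0, "y": 0.002, "z": 0, "rx": 0, "ry": 0, "rz": 0.61, "fingers": 0.2}
    - {"x": 0, "y": 0.002, "z": 0, "rx": 0, "ry": 0, "rz": 0.61, "fingers": 0.2}
    - {"x": 0, "y": 0.002, "z": 0.05, "rx": 0, "ry": 0, "rz": 0.61, "fingers": 0.2}
    - {"x": 0, "y": 0.002, "z": 0.11, "rx": 0, "ry": 0, "rz": 0.61, "fingers": 0.2}
    - {"x": 0, "y": 0.002, "z": 0.17, "rx": 0, "ry": 0, "rz": 0.61, "fingers": 0.2}
    - {"x": 0, "y": 0.002, "z": 0.197, "rx": 0, "ry": 0, "rz": 0.61, "fingers": 0.2}
    - {"x": 0, "y": 0.002, "z": 0.197, "rx": 0, "ry": 0, "rz": 0.61, "fingers": 0}
    - {"x": 0, "y": 0.002, "z": 0.197, "rx": 0, "ry": 0, "rz": 0.61, "fingers": -1}
    - {"x": 0, "y": 0.002, "z": 0.197, "rx": 0, "ry": 0, "rz": 0.61, "fingers": -1}
    - {"x": 0, "y": 0.002, "z": 0.197, "rx": 0, "ry": 0, "rz": 0.61, "fingers": -1}
    - {"x": 0, "y": 0.002, "z": 0.197, "rx": 0, "ry": 0, "rz": 0.61, "fingers": -1}

```text
clock: 11.05
ee_pos: [0.4626, 0.0186, 0.085]
orientation: [-0.0, 0.988, -0.153, 0.001]
ft_force: [0.4, 1.2, 1.2]
finger_gap: 0.266
gripper_force: 0.7
```

```bash
python3 -c "
from h import *
go(.626,-.2594,.15,-76.5)"
```

```text
pos [0.4626 0.0186 0.085 ] gap 0.266 t 11.1 shift [ 0.8    0.718 -0.216] turn [-0.001 -0.001  0.981]
```

Request:
move_arm:
  motion:
    - {"x": 0, "y": 0, "z": 0, "rx": 0, "ry": 0, "rz": 0, "fingers": -1}
    - {"x": 0, "y": 0, "z": 0, "rx": 0, "ry": 0, "rz": 0, "fingers": -1}
    - {"x": 0, "y": 0, "z": -0.12, "rx": 0, "ry": 0, "rz": 0, "fingers": -1}
    - {"x": 0.1, "y": 0.09, "z": -0.2, "rx": 0, "ry": 0, "rz": 0.2, "fingers": -1}
    - {"x": 0.8, "y": 0.71, "z": -0.2, "rx": 0, "ry": 0, "rz": 0.98, "fingers": -1}
    - {"x": 0.8, "y": 0.71, "z": -0.2, "rx": 0, "ry": 0, "rz": 0.98, "fingers": -1}
    - {"x": 0.8, "y": 0.71, "z": -0.2, "rx": 0, "ry": 0, "rz": 0.98, "fingers": -1}
    - {"x": 0.8, "y": 0.71, "z": -0.2, "rx": 0, "ry": 0, "rz": 0.98, "fingers": -1}
    - {"x": 0.8, "y": 0.71, "z": -0.2, "rx": 0, "ry": 0, "rz": 0.98, "fingers": -1}
    - {"x": 0.8, "y": 0.71, "z": -0.2, "rx": 0, "ry": 0, "rz": 0.98, "fingers": -1}
    - {"x": 0.8, "y": 0.71, "z": -0.2, "rx": 0, "ry": 0, "rz": 0.98, "fingers": -1}
    - {"x": 0.8, "y": 0.71, "z": -0.2, "rx": 0, "ry": 0, "rz": 0.98, "fingers": -1}

```text
clock: 12.05
ee_pos: [0.629, -0.2624, 0.1452]
orientation: [-0.0, 0.782, -0.623, 0.002]
ft_force: [0.0, -0.1, -0.8]
finger_gap: 0.253
gripper_force: 30.0
```

```bash
python3 -c "
from h import *
go(.626,-.2594,.0872,-76.5)"
```

```text
pos [ 0.629  -0.2624  0.1452] gap 0.253 t 12.1 shift [-0.013  0.008  0.193] turn [-0.003 -0.003 -0.009]
```

Request:
move_arm:
  motion:
    - {"x": -0.008, "y": 0.005, "z": 0.05, "rx": 0, "ry": 0, "rz": 0, "fingers": -1}
    - {"x": -0.008, "y": 0.005, "z": 0.1, "rx": 0, "ry": 0, "rz": 0, "fingers": -1}
    - {"x": -0.008, "y": 0.005, "z": 0.1, "rx": 0, "ry": 0, "rz": 0, "fingers": -1}

```text
clock: 12.3
ee_pos: [0.6215, -0.2534, 0.1101]
orientation: [0.001, 0.786, -0.618, -0.003]
ft_force: [-1.3, -0.2, -1.2]
finger_gap: 0.257
gripper_force: 30.0
```

```bash
python3 -c "
from h import *
go(.626,-.2594,.0876,-76.5)"
```

```text
pos [ 0.6215 -0.2534  0.1101] gap 0.257 t 12.3 shift [ 0.023 -0.01   0.075] turn [0.004 0.003 0.003]
```

Request:
move_arm:
  motion:
    - {"x": 0.017, "y": -0.008, "z": 0, "rx": 0, "ry": 0, "rz": 0, "fingers": -1}
    - {"x": 0.017, "y": -0.008, "z": 0.03, "rx": 0, "ry": 0, "rz": 0, "fingers": -1}
    - {"x": 0.017, "y": -0.008, "z": 0.05, "rx": 0, "ry": 0, "rz": 0, "fingers": -1}
    - {"x": 0.017, "y": -0.008, "z": 0.07, "rx": 0, "ry": 0, "rz": 0, "fingers": -1}
    - {"x": 0.017, "y": -0.008, "z": 0.085, "rx": 0, "ry": 0, "rz": 0, "fingers": -1}
    - {"x": 0.017, "y": -0.008, "z": 0.085, "rx": 0, "ry": 0, "rz": 0, "fingers": -1}

```text
clock: 12.8
ee_pos: [0.6275, -0.2594, 0.0881]
orientation: [0.0, 0.786, -0.619, -0.0]
ft_force: [-0.3, 0.4, -1.7]
finger_gap: 0.255
gripper_force: 30.0
```

```bash
python3 -c "
from h import *
go(.626,-.2594,.0876,-76.5);print(sense()['ft_force'])"
```

```text
pos [ 0.6275 -0.2594  0.0881] gap 0.255 t 12.8 shift [-0.001  0.005  0.002] turn [0.001 0.    0.001]
[-0.26745479  0.4030907  -1.71522514]
```

Request:
move_arm:
  motion:
    - {"x": 0, "y": 0.003, "z": 0.002, "rx": 0, "ry": 0, "rz": 0, "fingers": -0.18}
    - {"x": 0, "y": 0.003, "z": 0.002, "rx": 0, "ry": 0, "rz": 0, "fingers": -0.18}
    - {"x": 0, "y": 0.003, "z": 0.002, "rx": 0, "ry": 0, "rz": 0, "fingers": -0.18}
    - {"x": 0, "y": 0.003, "z": 0.002, "rx": 0, "ry": 0, "rz": 0, "fingers": -0.18}
    - {"x": 0, "y": 0.003, "z": -0.1, "rx": 0, "ry": 0, "rz": 0, "fingers": -0.18}
    - {"x": 0, "y": 0.003, "z": -0.2, "rx": 0, "ry": 0, "rz": 0, "fingers": -0.18}
    - {"x": 0, "y": 0.003, "z": -0.35, "rx": 0, "ry": 0, "rz": 0, "fingers": -0.18}
    - {"x": 0, "y": 0.003, "z": -0.4, "rx": 0, "ry": 0, "rz": 0, "fingers": -0.18}

```text
clock: 13.47
ee_pos: [0.628, -0.2604, 0.2134]
orientation: [-0.001, 0.786, -0.619, 0.002]
ft_force: [0.5, 0.5, 0.3]
finger_gap: 0.411
gripper_force: 0.0
```

Run:
```python
from h import *
go(.5537,.2215,.2,-105.2)
go(.5537,.2215,.2,74.8)
```

```text
pos [ 0.628  -0.2604  0.2134] gap 0.411 t 13.5 shift [-1.62  -0.136  0.041] turn [-0.004 -0.002  0.479]
pos [ 0.628  -0.2604  0.2134] gap 0.411 t 13.5 shift [-1.62  -0.136  0.041] turn [ 2.000e-03 -5.000e-03 -2.521e+00]
```

Request:
move_arm:
  motion:
    - {"x": -0.9, "y": -0.08, "z": 0, "rx": 0, "ry": 0, "rz": -1, "fingers": 0.1}
    - {"x": -0.9, "y": -0.08, "z": 0, "rx": 0, "ry": 0, "rz": -1, "fingers": 0.1}
    - {"x": -0.9, "y": -0.08, "z": 0, "rx": 0, "ry": 0, "rz": -1, "fingers": 0.1}
    - {"x": -0.9, "y": -0.08, "z": 0, "rx": 0, "ry": 0, "rz": -1, "fingers": 0.1}
    - {"x": -0.9, "y": -0.08, "z": 0, "rx": 0, "ry": 0, "rz": -1, "fingers": 0.1}
    - {"x": -0.9, "y": -0.08, "z": 0, "rx": 0, "ry": 0, "rz": -1, "fingers": 0.1}
    - {"x": -0.9, "y": -0.08, "z": 0, "rx": 0, "ry": 0, "rz": -1, "fingers": 0.1}
    - {"x": -0.9, "y": -0.08, "z": 0, "rx": 0, "ry": 0, "rz": -1, "fingers": 0.1}
    - {"x": -0.9, "y": -0.08, "z": 0, "rx": 0, "ry": 0, "rz": -1, "fingers": 0.1}

```text
clock: 14.22
ee_pos: [0.5865, 0.0099, 0.2089]
orientation: [-0.0, 0.99, -0.138, 0.0]
ft_force: [0.7, -0.4, 0.0]
finger_gap: 0.549
gripper_force: 0.0
```

Run:
```python
from h import *
go(.5537,.2215,.2,43)
```

```text
pos [0.5865 0.0099 0.2089] gap 0.549 t 14.2 shift [-0.298 -0.649  0.03 ] turn [ 0.    -0.    -0.981]
```

Request:
move_arm:
  motion:
    - {"x": -0.3, "y": -0.65, "z": 0, "rx": 0, "ry": 0, "rz": -1, "fingers": 0.1}
    - {"x": -0.3, "y": -0.65, "z": 0, "rx": 0, "ry": 0, "rz": -1, "fingers": 0.1}
    - {"x": -0.3, "y": -0.65, "z": 0, "rx": 0, "ry": 0, "rz": -1, "fingers": 0.1}
    - {"x": -0.3, "y": -0.65, "z": 0, "rx": 0, "ry": 0, "rz": -1, "fingers": 0.1}
    - {"x": -0.3, "y": -0.65, "z": 0, "rx": 0, "ry": 0, "rz": -1, "fingers": 0.1}
    - {"x": -0.3, "y": -0.65, "z": 0, "rx": 0, "ry": 0, "rz": -1, "fingers": 0.1}
    - {"x": -0.3, "y": -0.65, "z": 0, "rx": 0, "ry": 0, "rz": -1, "fingers": 0.1}
    - {"x": -0.3, "y": -0.65, "z": 0, "rx": 0, "ry": 0, "rz": -1, "fingers": 0.1}
    - {"x": -0.3, "y": -0.65, "z": 0, "rx": 0, "ry": 0, "rz": -1, "fingers": 0.1}
    - {"x": -0.3, "y": -0.65, "z": 0, "rx": 0, "ry": 0, "rz": -1, "fingers": 0.1}

```text
clock: 15.05
ee_pos: [0.5556, 0.221, 0.2088]
orientation: [0.0, 0.928, 0.372, 0.0]
ft_force: [0.2, 0.5, 0.3]
finger_gap: 0.552
gripper_force: 0.0
```

Run:
```python
from h import *
go(.5537,.2215,.130,74.8)
```

```text
pos [0.5556 0.221  0.2088] gap 0.552 t 15.1 shift [-0.003 -0.006  0.263] turn [ 0.    -0.    -0.518]
```

Request:
move_arm:
  motion:
    - {"x": -0.003, "y": -0.006, "z": 0, "rx": 0, "ry": 0, "rz": -0.52, "fingers": 0.1}
    - {"x": -0.003, "y": -0.006, "z": 0, "rx": 0, "ry": 0, "rz": -0.52, "fingers": 0.1}
    - {"x": -0.003, "y": -0.006, "z": 0, "rx": 0, "ry": 0, "rz": -0.52, "fingers": 0.1}
    - {"x": -0.003, "y": -0.006, "z": 0, "rx": 0, "ry": 0, "rz": -0.52, "fingers": 0.1}
    - {"x": -0.003, "y": -0.006, "z": 0.05, "rx": 0, "ry": 0, "rz": -0.52, "fingers": 0.1}
    - {"x": -0.003, "y": -0.006, "z": 0.12, "rx": 0, "ry": 0, "rz": -0.52, "fingers": 0.1}
    - {"x": -0.003, "y": -0.006, "z": 0.19, "rx": 0, "ry": 0, "rz": -0.52, "fingers": 0.1}
    - {"x": -0.003, "y": -0.006, "z": 0.24, "rx": 0, "ry": 0, "rz": -0.52, "fingers": 0.1}
    - {"x": -0.003, "y": -0.006, "z": 0.263, "rx": 0, "ry": 0, "rz": -0.52, "fingers": 0.1}
    - {"x": -0.003, "y": -0.006, "z": 0.263, "rx": 0, "ry": 0, "rz": -0.52, "fingers": 0.1}

```text
clock: 15.88
ee_pos: [0.5532, 0.2211, 0.1285]
orientation: [-0.0, 0.795, 0.606, -0.001]
ft_force: [-0.4, 0.5, -0.2]
finger_gap: 0.551
gripper_force: 0.0
```

Run:
```python
from m import *
go(.5537,.2215,.130,74.8); print(sense()["ft_force"])
a=cam("scene"); save("ball.png",cv2.resize(a["frame"][140:260,360:520],(800,600),interpolation=cv2.INTER_CUBIC))
c=cam("top"); save("trays.png",cv2.resize(c["frame"][160:300,270:520],(800,448),interpolation=cv2.INTER_CUBIC))
```

```text
pos [0.5532 0.2211 0.1285] gap 0.551 t 15.9 shift [ 0.002  0.001 -0.005] turn [-0.002  0.001 -0.002]
[-0.42312088  0.49577516 -0.15682209]
```

View pics/ball.png

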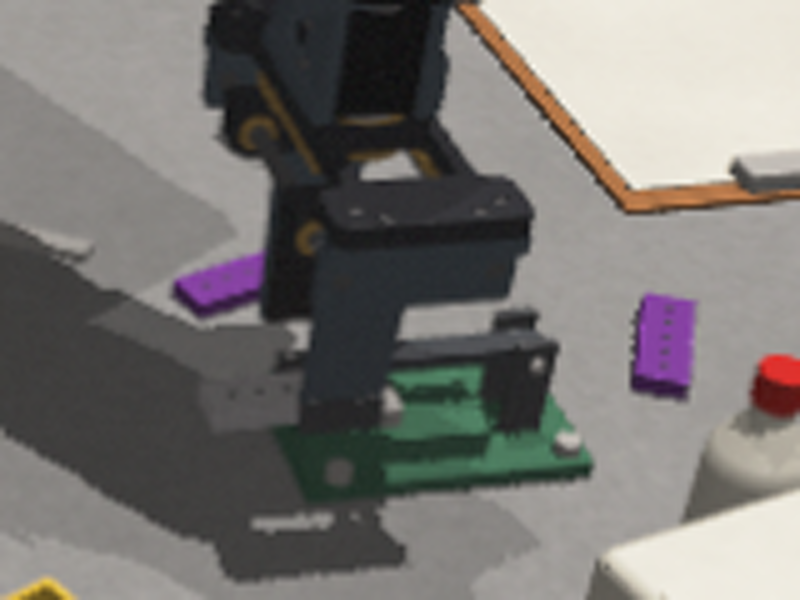

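View pics/trays.png

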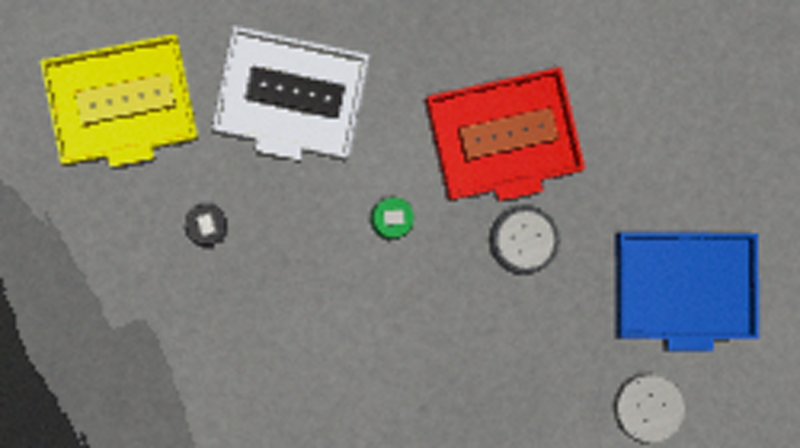

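The scene crop shows the fingers straddling the ball and the clamp bar still down. The top crop shows brass, iron and copper flat in their trays with marks up. Next I grip the ball and swing the bar.

Request:
move_arm:
  motion:
    - {"x": 0, "y": 0, "z": 0, "rx": 0, "ry": 0, "rz": 0, "fingers": -1}
    - {"x": 0, "y": 0, "z": 0, "rx": 0, "ry": 0, "rz": 0, "fingers": -1}
    - {"x": 0, "y": 0, "z": 0, "rx": 0, "ry": 0, "rz": 0, "fingers": -1}
    - {"x": 0, "y": 0, "z": 0, "rx": 0, "ry": 0, "rz": 0, "fingers": -1}
    - {"x": 0, "y": 0, "z": 0, "rx": 0, "ry": 0, "rz": 0, "fingers": -1}
    - {"x": 0, "y": 0, "z": 0, "rx": 0, "ry": 0, "rz": 0, "fingers": -1}
  newtons: 20

```text
clock: 16.48
ee_pos: [0.5536, 0.2216, 0.13]
orientation: [-0.0, 0.795, 0.607, -0.0]
ft_force: [-3.5, 1.2, 5.8]
finger_gap: 0.22
gripper_force: 20.0
```

Request:
move_arm:
  motion:
    - {"x": 0.013, "y": 0, "z": -0.036, "rx": 0, "ry": 0, "rz": 0, "fingers": -1}
    - {"x": 0.031, "y": 0, "z": -0.071, "rx": 0, "ry": 0, "rz": 0, "fingers": -1}
    - {"x": 0.052, "y": 0, "z": -0.102, "rx": 0, "ry": 0, "rz": 0, "fingers": -1}
    - {"x": 0.078, "y": 0, "z": -0.131, "rx": 0, "ry": 0, "rz": 0, "fingers": -1}
    - {"x": 0.107, "y": 0, "z": -0.156, "rx": 0, "ry": 0, "rz": 0, "fingers": -1}
    - {"x": 0.14, "y": 0, "z": -0.177, "rx": 0, "ry": 0, "rz": 0, "fingers": -1}
    - {"x": 0.174, "y": 0, "z": -0.193, "rx": 0, "ry": 0, "rz": 0, "fingers": -1}
    - {"x": 0.211, "y": 0, "z": -0.205, "rx": 0, "ry": 0, "rz": 0, "fingers": -1}
    - {"x": 0.249, "y": 0, "z": -0.212, "rx": 0, "ry": 0, "rz": 0, "fingers": -1}
    - {"x": 0.287, "y": 0, "z": -0.214, "rx": 0, "ry": 0, "rz": 0, "fingers": -1}
    - {"x": 0.323, "y": 0, "z": -0.212, "rx": 0, "ry": 0, "rz": 0, "fingers": -1}
    - {"x": 0.35, "y": 0, "z": -0.207, "rx": 0, "ry": 0, "rz": 0, "fingers": -1}

```text
clock: 17.48
ee_pos: [0.5812, 0.3245, 0.1931]
orientation: [-0.0, 0.795, 0.607, -0.0]
ft_force: [-10.4, -0.3, 6.4]
finger_gap: 0.221
gripper_force: 20.0
```

Run:
```python
from m import *
a=cam("scene"); save("swing.png",cv2.resize(a["frame"][120:260,360:546],(797,600),interpolation=cv2.INTER_CUBIC))
```

```text
(no output)
```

View pics/swing.png

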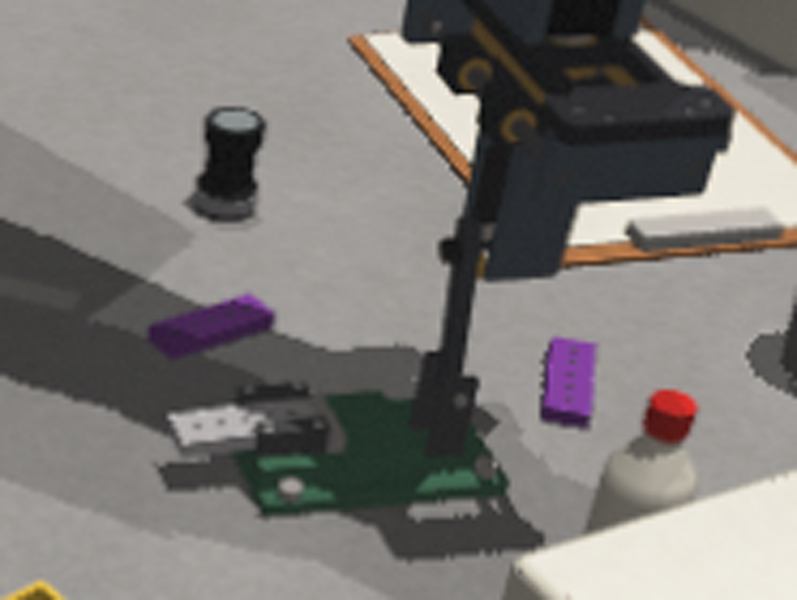

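The bar stands upright in the scene crop, with the ball in the grip and the steel coupon still in the holder. Next I release, rise and go for the coupon's free end.

Request:
move_arm:
  motion:
    - {"x": 0, "y": 0, "z": 0, "rx": 0, "ry": 0, "rz": 0, "fingers": 0}
    - {"x": 0, "y": 0, "z": 0, "rx": 0, "ry": 0, "rz": 0, "fingers": 0}
    - {"x": 0, "y": 0, "z": 0, "rx": 0, "ry": 0, "rz": 0, "fingers": 0}
    - {"x": 0, "y": 0, "z": -0.1, "rx": 0, "ry": 0, "rz": 0, "fingers": 0}
    - {"x": 0, "y": 0, "z": -0.2, "rx": 0, "ry": 0, "rz": 0, "fingers": 0}
    - {"x": 0, "y": 0, "z": -0.3, "rx": 0, "ry": 0, "rz": 0, "fingers": 0}
    - {"x": -0.1, "y": 0, "z": -0.3, "rx": 0, "ry": 0, "rz": 0, "fingers": 0}
    - {"x": -0.2, "y": 0, "z": -0.3, "rx": 0, "ry": 0, "rz": 0, "fingers": 0}
    - {"x": -0.3, "y": 0, "z": -0.3, "rx": 0, "ry": 0, "rz": 0, "fingers": 0}
    - {"x": -0.4, "y": 0, "z": -0.3, "rx": 0, "ry": 0, "rz": 0, "fingers": 0}
    - {"x": -0.47, "y": 0, "z": -0.3, "rx": 0, "ry": 0, "rz": 0, "fingers": 0}
    - {"x": -0.47, "y": 0, "z": -0.3, "rx": 0, "ry": 0, "rz": 0, "fingers": 0}

```text
clock: 18.53
ee_pos: [0.5435, 0.1839, 0.2822]
orientation: [0.0, 0.795, 0.606, -0.0]
ft_force: [-0.7, -0.3, 0.0]
finger_gap: 0.497
gripper_force: 0.0
```

Run:
```python
from h import *
go(.5441,.1863,.095,74.8)
c=cam("top"); h=cv2.cvtColor(c["frame"],cv2.COLOR_RGB2HSV).astype(int); C=cloud(c)
s=cam("scene"); Cs=cloud(s); hs=cv2.cvtColor(s["frame"],cv2.COLOR_RGB2HSV)
d=(Cs[...,2]>.06)&(abs(Cs[...,0]-.578)<.05)&(abs(Cs[...,1]-.31)<.04)&(Cs[...,2]<.15); print("bar pts",d.sum(),Cs[d].max(0),Cs[d].min(0))
m=(abs(Cs[...,2]-.034)<.004)&(hs[...,2]>140)&(hs[...,1]<60)&(abs(Cs[...,0]-.545)<.04)&(abs(Cs[...,1]-.19)<.04); w=Cs[m]; print("steel",m.sum(),w.mean(0)); u=np.array([.262,.965]); t=w[:,:2]@u; n=w[:,:2]@[-.965,.262]; print("along",t.min(),t.max(),"across",n.min(),n.max(),"target",np.array([.5441,.1863])@u,np.array([.5441,.1863])@[-.965,.262])
```

```text
pos [0.5435 0.1839 0.2822] gap 0.497 t 18.5 shift [ 0.008 -0.     0.624] turn [ 0.     0.    -0.003]
bar pts 353 [0.59383841 0.3331982  0.14302685] [0.56738223 0.28879798 0.06001472]
steel 92 [0.55055347 0.20677964 0.03267629]
along 0.32457412697845256 0.3684328355907588 across -0.4910773139185417 -0.45704295135213835 target 0.3223337 -0.47624590000000006
```

Request:
move_arm:
  motion:
    - {"x": 0.008, "y": 0, "z": 0.13, "rx": 0, "ry": 0, "rz": 0, "fingers": 0}
    - {"x": 0.008, "y": 0, "z": 0.25, "rx": 0, "ry": 0, "rz": 0, "fingers": 0}
    - {"x": 0.008, "y": 0, "z": 0.37, "rx": 0, "ry": 0, "rz": 0, "fingers": 0}
    - {"x": 0.008, "y": 0, "z": 0.47, "rx": 0, "ry": 0, "rz": 0, "fingers": 0}
    - {"x": 0.008, "y": 0, "z": 0.55, "rx": 0, "ry": 0, "rz": 0, "fingers": 0}
    - {"x": 0.008, "y": 0, "z": 0.6, "rx": 0, "ry": 0, "rz": 0, "fingers": 0}
    - {"x": 0.008, "y": 0, "z": 0.622, "rx": 0, "ry": 0, "rz": 0, "fingers": 0}
    - {"x": 0.008, "y": 0, "z": 0.622, "rx": 0, "ry": 0, "rz": 0, "fingers": -0.3}
    - {"x": 0.008, "y": 0, "z": 0.622, "rx": 0, "ry": 0, "rz": 0, "fingers": -1}
    - {"x": 0.008, "y": 0, "z": 0.622, "rx": 0, "ry": 0, "rz": 0, "fingers": -1}
    - {"x": 0.008, "y": 0, "z": 0.622, "rx": 0, "ry": 0, "rz": 0, "fingers": -1}
    - {"x": 0.008, "y": 0, "z": 0.622, "rx": 0, "ry": 0, "rz": 0, "fingers": -1}
  newtons: 50

```text
clock: 19.63
ee_pos: [0.5457, 0.1894, 0.0964]
orientation: [0.0, 0.795, 0.607, 0.001]
ft_force: [-0.4, 2.0, 2.3]
finger_gap: 0.257
gripper_force: 50.0
```

Run:
```python
from m import *
print(sense()["ft_force"], sense()["gripper_force"])
a=cam("scene"); save("sg.png",cv2.resize(a["frame"][140:260,360:520],(800,600),interpolation=cv2.INTER_CUBIC))
```

```text
[-0.38417874  1.97399108  2.33530382] 49.96180057525635
```

View pics/sg.png

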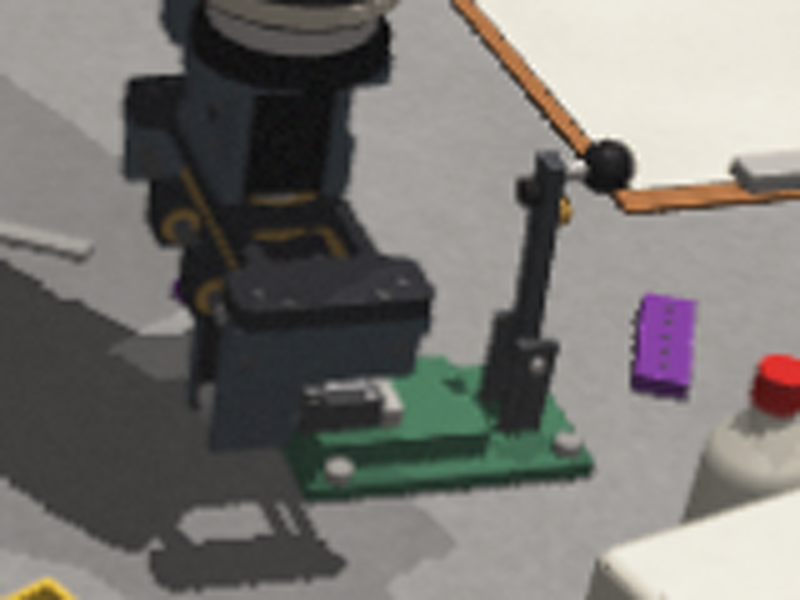

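The crop shows the coupon's free end gripped and the bar left upright. Next I slide it out lengthwise.

Request:
move_arm:
  motion:
    - {"x": -0.02, "y": 0, "z": 0, "rx": 0, "ry": 0, "rz": 0, "fingers": -1}
    - {"x": -0.05, "y": 0, "z": 0, "rx": 0, "ry": 0, "rz": 0, "fingers": -1}
    - {"x": -0.08, "y": 0, "z": 0, "rx": 0, "ry": 0, "rz": 0, "fingers": -1}
    - {"x": -0.11, "y": 0, "z": 0, "rx": 0, "ry": 0, "rz": 0, "fingers": -1}
    - {"x": -0.14, "y": 0, "z": 0, "rx": 0, "ry": 0, "rz": 0, "fingers": -1}
    - {"x": -0.17, "y": 0, "z": 0, "rx": 0, "ry": 0, "rz": 0, "fingers": -1}
    - {"x": -0.2, "y": 0, "z": 0, "rx": 0, "ry": 0, "rz": 0, "fingers": -1}
    - {"x": -0.22, "y": 0, "z": 0, "rx": 0, "ry": 0, "rz": 0, "fingers": -1}
    - {"x": -0.22, "y": 0, "z": -0.1, "rx": 0, "ry": 0, "rz": 0, "fingers": -1}
    - {"x": -0.22, "y": 0, "z": -0.2, "rx": 0, "ry": 0, "rz": 0, "fingers": -1}
    - {"x": -0.22, "y": 0, "z": -0.2, "rx": 0, "ry": 0, "rz": 0, "fingers": -1}

```text
clock: 20.6
ee_pos: [0.5297, 0.1253, 0.1596]
orientation: [0.001, 0.795, 0.607, 0.003]
ft_force: [2.2, 1.1, -0.9]
finger_gap: 0.258
gripper_force: 50.0
```

Run:
```python
from m import *
go(.5133,-.395-.0166,.15,90.7)
a=cam("scene"); save("out.png",cv2.resize(a["frame"][100:260,320:533],(799,600),interpolation=cv2.INTER_CUBIC))
```

```text
pos [0.5297 0.1253 0.1596] gap 0.258 t 20.6 shift [-1.741  0.418  0.03 ] turn [ 0.005 -0.002 -0.266]
```

View pics/out.png

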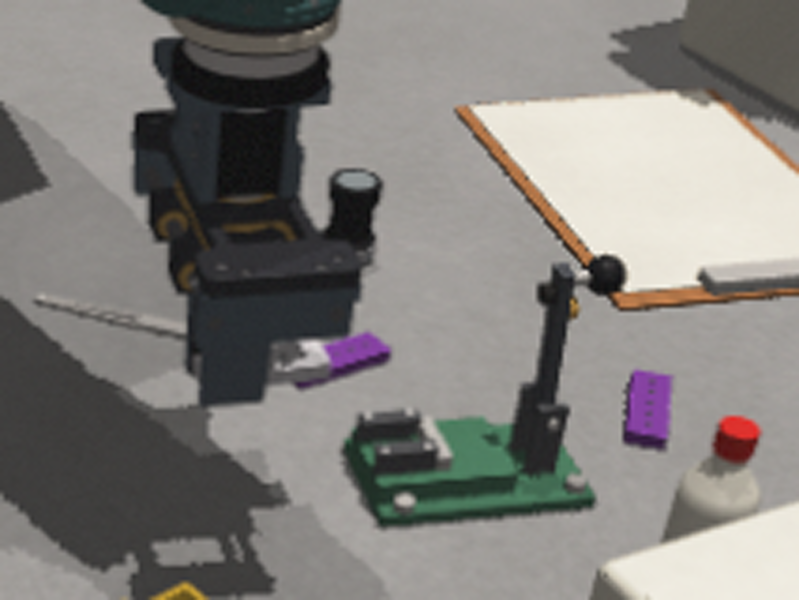

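Request:
move_arm:
  motion:
    - {"x": -0.9, "y": 0.2, "z": 0, "rx": 0, "ry": 0, "rz": 0, "fingers": -1}
    - {"x": -0.9, "y": 0.2, "z": 0, "rx": 0, "ry": 0, "rz": 0, "fingers": -1}
    - {"x": -0.9, "y": 0.2, "z": 0, "rx": 0, "ry": 0, "rz": 0, "fingers": -1}
    - {"x": -0.9, "y": 0.2, "z": 0, "rx": 0, "ry": 0, "rz": 0, "fingers": -1}
    - {"x": -0.9, "y": 0.2, "z": 0, "rx": 0, "ry": 0, "rz": 0, "fingers": -1}
    - {"x": -0.9, "y": 0.2, "z": 0, "rx": 0, "ry": 0, "rz": 0, "fingers": -1}
    - {"x": -0.9, "y": 0.2, "z": 0, "rx": 0, "ry": 0, "rz": 0, "fingers": -1}
    - {"x": -0.9, "y": 0.2, "z": 0, "rx": 0, "ry": 0, "rz": 0, "fingers": -1}

```text
clock: 21.32
ee_pos: [0.5139, -0.155, 0.1545]
orientation: [0.0, 0.796, 0.606, -0.0]
ft_force: [-0.5, 1.0, -1.1]
finger_gap: 0.258
gripper_force: 50.0
```

Run:
```python
from m import *
go(.5133,-.395-.0166,.13,90.7)
```

```text
pos [ 0.5139 -0.155   0.1545] gap 0.258 t 21.3 shift [-0.825  0.226  0.082] turn [-0.     0.    -0.269]
```

Request:
move_arm:
  motion:
    - {"x": -0.82, "y": 0.225, "z": 0, "rx": 0, "ry": 0, "rz": -0.27, "fingers": -1}
    - {"x": -0.82, "y": 0.225, "z": 0, "rx": 0, "ry": 0, "rz": -0.27, "fingers": -1}
    - {"x": -0.82, "y": 0.225, "z": 0, "rx": 0, "ry": 0, "rz": -0.27, "fingers": -1}
    - {"x": -0.82, "y": 0.225, "z": 0, "rx": 0, "ry": 0, "rz": -0.27, "fingers": -1}
    - {"x": -0.82, "y": 0.225, "z": 0, "rx": 0, "ry": 0, "rz": -0.27, "fingers": -1}
    - {"x": -0.82, "y": 0.225, "z": 0, "rx": 0, "ry": 0, "rz": -0.27, "fingers": -1}
    - {"x": -0.82, "y": 0.225, "z": 0, "rx": 0, "ry": 0, "rz": -0.27, "fingers": -1}
    - {"x": -0.82, "y": 0.225, "z": 0, "rx": 0, "ry": 0, "rz": -0.27, "fingers": -1}
    - {"x": -0.82, "y": 0.225, "z": 0.08, "rx": 0, "ry": 0, "rz": -0.27, "fingers": -1}
    - {"x": -0.82, "y": 0.225, "z": 0.08, "rx": 0, "ry": 0, "rz": -0.27, "fingers": -1}
    - {"x": -0.82, "y": 0.225, "z": 0.08, "rx": 0, "ry": 0, "rz": -0.27, "fingers": -1}

```text
clock: 22.23
ee_pos: [0.5141, -0.4041, 0.1297]
orientation: [-0.002, 0.701, 0.713, -0.0]
ft_force: [0.3, -0.2, -0.9]
finger_gap: 0.26
gripper_force: 50.0
```

Run:
```python
from m import *
go(.5133,-.395-.0166,.084,90.7)
```

```text
pos [ 0.5141 -0.4041  0.1297] gap 0.26 t 22.2 shift [-0.025 -0.003  0.152] turn [-0.003 -0.002  0.005]
```

Request:
move_arm:
  motion:
    - {"x": -0.02, "y": 0, "z": 0.04, "rx": 0, "ry": 0, "rz": 0, "fingers": -1}
    - {"x": -0.02, "y": 0, "z": 0.08, "rx": 0, "ry": 0, "rz": 0, "fingers": -1}
    - {"x": -0.02, "y": 0, "z": 0.12, "rx": 0, "ry": 0, "rz": 0, "fingers": -1}
    - {"x": -0.02, "y": 0, "z": 0.14, "rx": 0, "ry": 0, "rz": 0, "fingers": -1}
    - {"x": -0.02, "y": 0, "z": 0.152, "rx": 0, "ry": 0, "rz": 0, "fingers": -1}
    - {"x": -0.02, "y": 0, "z": 0.152, "rx": 0, "ry": 0, "rz": 0, "fingers": -1}
    - {"x": -0.02, "y": 0, "z": 0.152, "rx": 0, "ry": 0, "rz": 0, "fingers": -1}

```text
clock: 22.82
ee_pos: [0.5151, -0.412, 0.0856]
orientation: [-0.0, 0.701, 0.713, 0.0]
ft_force: [-0.3, 0.1, -0.8]
finger_gap: 0.257
gripper_force: 50.0
```

Run:
```python
from m import *
go(.5133,-.395-.0166,.082,90.7); 
c=cam("top"); save("low.png",cv2.resize(c["frame"][200:300,440:540],(600,600),interpolation=cv2.INTER_CUBIC))
```

```text
pos [ 0.5151 -0.412   0.0856] gap 0.257 t 22.8 shift [ 0.001 -0.006  0.012] turn [-0.    -0.     0.004]
```

View pics/low.png

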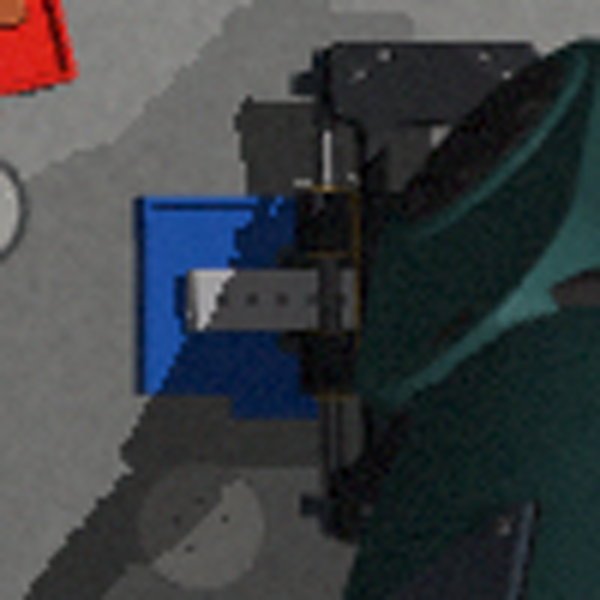

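The crop shows the steel coupon centred above the blue tray, aligned and with marks up. Next I lower it a little and release.

Request:
move_arm:
  motion:
    - {"x": 0, "y": -0.005, "z": 0.006, "rx": 0, "ry": 0, "rz": 0, "fingers": -1}
    - {"x": 0, "y": -0.005, "z": 0.009, "rx": 0, "ry": 0, "rz": 0, "fingers": -1}
    - {"x": 0, "y": -0.005, "z": 0.009, "rx": 0, "ry": 0, "rz": 0, "fingers": -0.2}
    - {"x": 0, "y": -0.005, "z": 0.009, "rx": 0, "ry": 0, "rz": 0, "fingers": -0.2}
    - {"x": 0, "y": -0.005, "z": 0.009, "rx": 0, "ry": 0, "rz": 0, "fingers": -0.2}
    - {"x": 0, "y": -0.005, "z": 0.009, "rx": 0, "ry": 0, "rz": 0, "fingers": -0.2}
    - {"x": 0, "y": -0.005, "z": -0.1, "rx": 0, "ry": 0, "rz": 0, "fingers": -0.2}
    - {"x": 0, "y": -0.005, "z": -0.2, "rx": 0, "ry": 0, "rz": 0, "fingers": -0.2}
    - {"x": -0.2, "y": -0.005, "z": -0.4, "rx": 0, "ry": 0, "rz": 0, "fingers": -0.2}
    - {"x": -0.6, "y": -0.005, "z": -0.5, "rx": 0, "ry": 0, "rz": 0, "fingers": -0.2}
    - {"x": -0.6, "y": -0.005, "z": -0.5, "rx": 0, "ry": 0, "rz": 0, "fingers": -0.2}
    - {"x": -0.6, "y": -0.005, "z": -0.5, "rx": 0, "ry": 0, "rz": 0, "fingers": -0.2}

```text
clock: 23.87
ee_pos: [0.5159, -0.559, 0.2234]
orientation: [0.0, 0.701, 0.713, -0.0]
ft_force: [1.1, 0.6, -0.1]
finger_gap: 0.395
gripper_force: 0.0
```

Request:
move_arm:
  motion:
    - {"x": -0.2, "y": 0, "z": 0, "rx": 0, "ry": 0, "rz": 0, "fingers": -0.2}
    - {"x": -0.2, "y": 0, "z": 0, "rx": 0, "ry": 0, "rz": 0, "fingers": -0.2}
    - {"x": -0.2, "y": 0, "z": 0, "rx": 0, "ry": 0, "rz": 0, "fingers": -0.2}
    - {"x": -0.2, "y": 0, "z": 0, "rx": 0, "ry": 0, "rz": 0, "fingers": -0.2}
    - {"x": -0.2, "y": 0, "z": 0, "rx": 0, "ry": 0, "rz": 0, "fingers": -0.2}
    - {"x": -0.2, "y": 0, "z": 0, "rx": 0, "ry": 0, "rz": 0, "fingers": -0.2}

```text
clock: 24.37
ee_pos: [0.5171, -0.6162, 0.2215]
orientation: [-0.0, 0.701, 0.713, 0.0]
ft_force: [-1.0, 0.7, -0.1]
finger_gap: 0.4
gripper_force: 0.0
```

Run:
```python
from m import *
c=cam("top"); C=cloud(c); f=c["frame"]; save("final.png",cv2.resize(f[160:300,270:520],(800,448),interpolation=cv2.INTER_CUBIC))
for n,uv in dict(brass=(309,191),iron=(362,188),copper=(428,202),steel=(485,250)).items(): print(n,C[uv[1]-1:uv[1]+2,uv[0]-8:uv[0]+9:4,2].mean(0).round(4))
```

```text
brass [0.0139 0.0134 0.0124 0.406  0.0127]
iron [0.0119 0.0145 0.0134 0.0145 0.0141]
copper [0.0145 0.0123 0.0138 0.0114 0.0133]
steel [0.0142 0.0124 0.0152 0.0111 0.0143]
```

View pics/final.png

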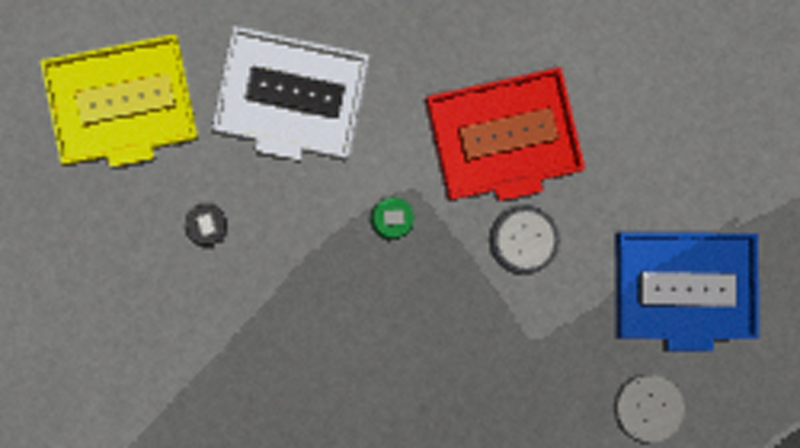

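All four coupons lie flat in their own trays with marks up. The tops measure about 13 mm, as they should, and the robot is clear of everything.

```bash
python3 -c "
from rig import *
print(hand_in())"
```

```text
the job is handed in; nothing more can be done
None
```

The job is handed in at about 24 s of the 115 s allowed: steel is in blue, brass in yellow, copper in red and iron in white, all flat with marks up in the last picture; the clamp bar was swung upright before the steel was slid out, and `hand_in()` returned no verdict.

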